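Gauge the press screw with pitch-comb leaves

ROBOT

A 6-joint arm with a two-finger parallel gripper is mounted at the origin on the work surface. World frame = base frame: x ahead of the robot, y to its left, z up, the work surface at z = 0. Lengths are in m, angles in rad, forces in N, time in s.
With the tool pointing down it reaches from about 0.35 to 0.85 m from the base axis. Payload 8.1 kg.
Tool frame: the origin (TCP) lies at the very end of the fingers, on their centre line; the grasp point (between the pads) lies 19 mm behind it (r.grip_point_offset is the distance from the TCP to the grasp point, in m); z points along the fingers, y is the line along which they close (so a half turn about z gives the same grasp; the last joint's range is limited). The gripper opens to 93 mm and grips with 3 to 60 N. Pads are 15 mm wide; open, the fingers measure 128 mm over their backs; the gripper's body (75 mm by 188 mm) begins 65 mm behind the grasp point.
Start: joints at [-1.327, 0.13, 1.488, -0, 1.523, -0.085], TCP at [0.194, -0.568, 0.219] pointing down, gripper open.
Joint ranges: [-2.96, 2.96], [-0.89, 2.26], [0.02, 2.5], [-1.34, 4.48], [0, 2.73], [-2.66, 2.66]. Speed limits (rad/s): [2.39, 2.39, 2.79, 3.14, 3.14, 3.14].

INTERFACE

Orientations are given as [roll, pitch, yaw] about the fixed x, y, z axes, in that order (R = Rz(yaw) Ry(pitch) Rx(roll)).
In Python, from bench import r gives the robot as it stands. The module is installed in compiled form; this text tells all that it offers. Calls block until the motion is done:
- r.goto(position, orientation): joint-space move of the TCP to a pose.
- r.servo_line(position, ori=None, velocity=0.15): straight line of the TCP; ori=None keeps the orientation; velocity is the mean speed in m/s.
- r.goto_joints(angles): joint-space move.
- r.move_gripper(opening, grip_force=None): opening from 0.0 (shut) to 1.0 (fully open); grip_force is the grip in N (None keeps the last); returns when the fingers have stopped.
- r.pause(seconds).
- r.solve_ik(position, orientation): joint angles nearest the present ones, or None.
- r.snapshot(name): name is "side" or "top" or "wrist"; returns a dict with "image" (420x560x3 uint8, red, green, blue), "mtx" (3x3 intrinsics, pixels), "view" (4x4, takes a point from world to camera coordinates). Camera axes: x right, y down, z forward; pixel columns grow to the right and rows downward; lengths in m; the calibration is good to about 2 mm. A picture is of the moment at which its call begins. There is no depth.
A pose or a line that the arm cannot do raises r.Unreachable and nothing moves.
- r.job_done(): hands the job in; it is judged then, once.
Readings, each from a call of its own:
- r.get_clock(): time.
- r.get_q(): joint angles.
- r.get_joint_velocities(): joint speeds.
- r.get_joint_torque(): joint torques, N m.
- r.get_position(): TCP position.
- r.get_tool_rot(): TCP orientation.
- r.get_force(): force on the tool from outside, world axes, zero at the start.
- r.get_wrist_torque(): the same for the moment, N m.
- r.get_grip_width(): opening from 0.0 (shut) to 1.0 (fully open).
- r.get_finger_force(): force on a finger pad.
Only numpy, scipy, OpenCV 4.12 (cv2) and the standard library are available. Lean on these libraries where they do the work, as an engineer would, in place of code of your own. Each camera call takes 0.05 s, during which the arm holds its last target. There are 200 camera calls.

TASK

Find out which of the three comb leaves in the rack fits the thread of the press screw on the work mat: stand the leaves one at a time, teeth down, on top of the thread, pressing only gently (about 5 N is plenty; a firm push bends the teeth) and feeling along the screw for the valleys, until one goes fully home; hold it pressed there for a moment. Put the leaf that fits into the grey tray, with the other two standing in the rack, in any of its places, and leave the mouse, tape and paste jar alone.

Things in the scene. Friction and masses are not known exactly. Their poses are not given: they have to be found in the camera images.
- leaf_a: aluminium comb leaf: plate 8 mm thick (body x), 70 mm long (y), 46 mm tall (z) above its straight lower edge; top 16 mm only 50 mm long; 0.09 kg. V-teeth with 45 degree flanks hang 3 to 7 mm below the lower edge over its middle 58 mm; the edge's ends are plain shoulders. Origin: middle of the lower edge, level with the tooth roots.
- leaf_b: as leaf_a in all but pitch and tooth depth. The three leaves have pitches 9, 11.5 and 15 mm, not told which is which; their order in the rack varies.
- leaf_c: as leaf_a in all but pitch and tooth depth. A leaf of the screw's pitch goes down until its lower edge rests on the crests (about 0.7 mm play along the axis). Off by some distance along the axis it stays up by nearly that distance, a flank pushing it sideways towards its valley. Any other leaf stays at least 1.5 mm up wherever it is tried.
- screw_k: steel press screw lying level along body y in a wooden cradle fixed to the desk. Thread about 125 mm long, crest radius 20 mm, axis 45 mm and crest tops 65 mm above the desk; ring-shaped ridges square to the axis, 45 degree flanks, 1 mm flat crests. Cradle end blocks: 56 mm high, 50 mm wide, 68 to 90 mm either side of the middle. Origin: on the desk under the thread's middle.
- screw_m: as screw_k, another pitch. The three screws have pitches 9, 11.5 and 15 mm, not told which; where along the thread the crests lie is not told either.
- screw_n: as screw_k, another pitch. Which screw lies on the dark work mat varies: it is the one with world x below 0.645; the other two are parked off to the left and right (x about 0.69) and not used.
- rack: dark wooden rack fixed to the desk, 296 mm (body y) x 56 mm (x) x 30 mm high; one groove 11 mm wide along y, parted into places at y = -90, 0 and 90 mm. A racked leaf stands teeth down, shoulders on ledges 22 mm above the desk (its origin's height), 8 mm below the rim; clearance 1.5 mm on each face, 3 mm at each end. Origin: on the desk under the middle.
- tray: grey open tray fixed to the desk, 140 mm (x) by 110 mm (y) outside, 25 mm high, walls and floor 5 mm. Origin: on the desk under its middle.
- mouse: bystander: black computer mouse, 100 x 60 x 32 mm, origin under its middle
- tape: bystander: roll of paper tape lying flat, 90 mm across, 24 mm high, origin under its middle
- paste: bystander: paste jar, 64 mm across, 60 mm high, origin under its middle
- screw_k_top (a point): on the crest line on top of screw_k, over the thread's middle, 65 mm above the desk; axes as the screw's
- screw_m_top (a point): on the crest line on top of screw_m, over the thread's middle, 65 mm above the desk; axes as the screw's
- screw_n_top (a point): on the crest line on top of screw_n, over the thread's middle, 65 mm above the desk; axes as the screw's
Things that resemble listed ones, but are neither listed nor needed, are in the scene too. Leave any blue or pink look-alike of the leaf_a alone.

How it is judged:
On the way:
1. the leaf that fits is pressed fully home on the screw on the mat (lower edge within 1.3 mm of the crest tops, upright and in line with the axis, on the middle of the thread, with more than 1 N) (((world x of screw_k below 0.645 m and z of leaf_c in the frame of screw_k_top below 0.0013 m and x of leaf_c in the frame of screw_k_top between -0.005 and 0.005 m and y of leaf_c in the frame of screw_k_top between -0.036 and 0.036 m and angle between the y axis of leaf_c and the y axis of screw_k, either way round below 0.08 rad and angle between leaf_c's own z axis and vertical below 0.08 rad and contact force between leaf_c and screw_k above 1 N) or (world x of screw_m below 0.645 m and z of leaf_b in the frame of screw_m_top below 0.0013 m and x of leaf_b in the frame of screw_m_top between -0.005 and 0.005 m and y of leaf_b in the frame of screw_m_top between -0.036 and 0.036 m and angle between the y axis of leaf_b and the y axis of screw_m, either way round below 0.08 rad and angle between leaf_b's own z axis and vertical below 0.08 rad and contact force between leaf_b and screw_m above 1 N) or (world x of screw_n below 0.645 m and z of leaf_a in the frame of screw_n_top below 0.0013 m and x of leaf_a in the frame of screw_n_top between -0.005 and 0.005 m and y of leaf_a in the frame of screw_n_top between -0.036 and 0.036 m and angle between the y axis of leaf_a and the y axis of screw_n, either way round below 0.08 rad and angle between leaf_a's own z axis and vertical below 0.08 rad and contact force between leaf_a and screw_n above 1 N))), for 0.3 s.
At the end, for the whole second after the job is handed in: The leaf whose pitch matches the screw on the mat (x below 0.645) rests inside the tray (its origin inside the walls and less than 40 mm above the desk); the other two leaves stand in the rack groove, shoulders on the ledges within 4 mm, tilted less than 0.3 rad; all leaves at rest (((world x of screw_k below 0.645 m and x of leaf_c in the frame of tray between -0.065 and 0.065 m and y of leaf_c in the frame of tray between -0.05 and 0.05 m and z of leaf_c in the frame of tray below 0.04 m and x of leaf_a in the frame of rack between -0.005 and 0.005 m and y of leaf_a in the frame of rack between -0.1 and 0.1 m and z of leaf_a in the frame of rack between 0.019 and 0.026 m and angle between each of leaf_a, leaf_b's own z axis and vertical below 0.3 rad and x of leaf_b in the frame of rack between -0.005 and 0.005 m and y of leaf_b in the frame of rack between -0.1 and 0.1 m and z of leaf_b in the frame of rack between 0.019 and 0.026 m) or (world x of screw_m below 0.645 m and x of leaf_b in the frame of tray between -0.065 and 0.065 m and y of leaf_b in the frame of tray between -0.05 and 0.05 m and z of leaf_b in the frame of tray below 0.04 m and x of leaf_a in the frame of rack between -0.005 and 0.005 m and y of leaf_a in the frame of rack between -0.1 and 0.1 m and z of leaf_a in the frame of rack between 0.019 and 0.026 m and angle between each of leaf_a, leaf_c's own z axis and vertical below 0.3 rad and x of leaf_c in the frame of rack between -0.005 and 0.005 m and y of leaf_c in the frame of rack between -0.1 and 0.1 m and z of leaf_c in the frame of rack between 0.019 and 0.026 m) or (world x of screw_n below 0.645 m and x of leaf_a in the frame of tray between -0.065 and 0.065 m and y of leaf_a in the frame of tray between -0.05 and 0.05 m and z of leaf_a in the frame of tray below 0.04 m and x of leaf_b in the frame of rack between -0.005 and 0.005 m and y of leaf_b in the frame of rack between -0.1 and 0.1 m and z of leaf_b in the frame of rack between 0.019 and 0.026 m and angle between each of leaf_b, leaf_c's own z axis and vertical below 0.3 rad and x of leaf_c in the frame of rack between -0.005 and 0.005 m and y of leaf_c in the frame of rack between -0.1 and 0.1 m and z of leaf_c in the frame of rack between 0.019 and 0.026 m)) and linear speed of each of leaf_a, leaf_b, leaf_c below 0.02 m/s); the robot touches nothing.
It fails at once if a screw was pushed with more than 30 N (contact force between any of screw_k, screw_m, screw_n and anything else above 30 N).
It fails at once if the mouse, tape or paste jar was moved more than 20 mm (distance of any of mouse, tape, paste from where it was at the start of the episode above 0.02 m).
It also fails if it takes over 72 s, if anything falls off the work surface, if the arm or the gripper's body presses on something with over 40 N, if the wrist force passes 120 N, or if a joint passes its speed limit or range.

## Working session

There is one attempt and no reset: what is moved stays moved. The work goes in short steps, each a Python script; the robot and the scene stay as the last script left them, time stands still between calls to the robot, and variables do not carry over. Pictures are saved under pics/ and viewed, at most 10 in all, crops included, and the job is handed in when it is done.

```bash
mkdir -p pics; ls
python3 - <<'E'
from bench import r
import cv2,numpy as np
for n in ("top","side"):
    s=r.snapshot(n); np.savez(n+".npz",**s)
    cv2.imwrite(f"pics/{n}0.png",cv2.cvtColor(cv2.resize(s["image"],(800,600),interpolation=cv2.INTER_CUBIC),cv2.COLOR_RGB2BGR))
    v=s["view"]; print(n,s["mtx"].round(1).tolist(),(-v[:3,:3].T@v[:3,3]).round(3),v[:3,:3].round(3).tolist())
print(r.get_clock(),r.grip_point_offset)
E
```

```text
pics
top [[493.3, 0.0, 286.3], [0.0, 493.3, 208.8], [0.0, 0.0, 1.0]] [0.307 0.011 1.321] [[0.023, -1.0, -0.0], [-0.98, -0.023, -0.198], [0.198, 0.005, -0.98]]
side [[435.7, 0.0, 278.0], [0.0, 435.7, 208.0], [0.0, 0.0, 1.0]] [0.25  0.7   0.611] [[-0.92, -0.392, -0.024], [-0.211, 0.546, -0.811], [0.331, -0.74, -0.585]]
0.1 0.0188
```

View pics/top0.png

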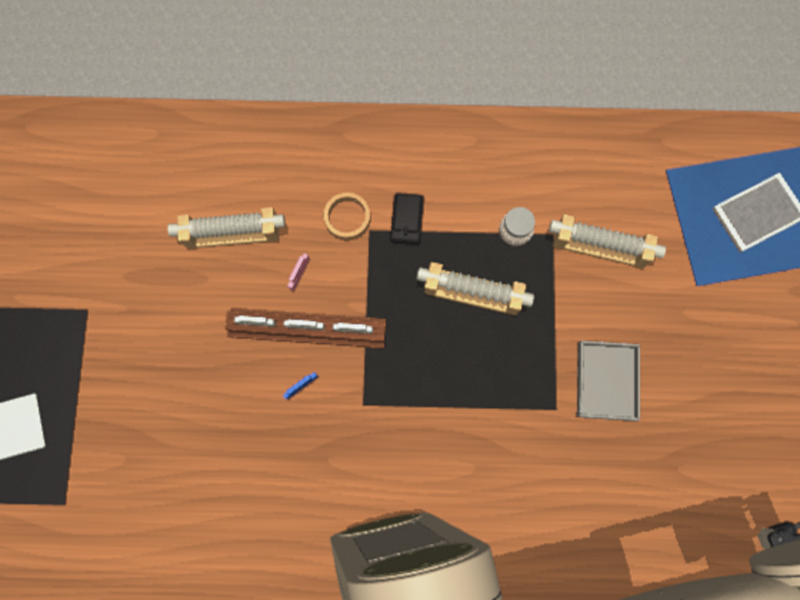

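View pics/side0.png

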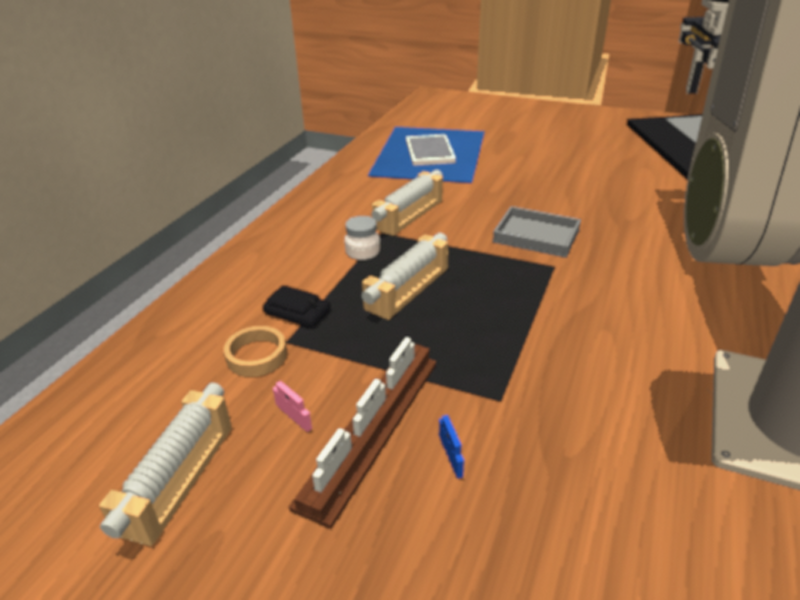

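Top view (800 px): the white leaves stand in the rack at (254,320), (303,324) and (352,327). The screw on the mat is at (475,288) and the tray at (608,380). Look-alikes to ignore are the pink one at (298,271), the blue one at (300,385), and the parked screws at (228,227) and (608,240). I'll use the white leaves in the rack and the screw on the dark mat.

```bash
cat > h.py <<'E'
import numpy as np,cv2
def ray(s,uv,z):
    """pixels -> world points on plane z"""
    uv=np.atleast_2d(uv).astype(float); V=s["view"]; R=V[:3,:3]; c=-R.T@V[:3,3]
    d=np.c_[uv,np.ones(len(uv))]@np.linalg.inv(s["mtx"]).T@R
    return c+d*((z-c[2])/d[:,2])[:,None]
def proj(s,p):
    p=np.atleast_2d(p); q=(p@s["view"][:3,:3].T+s["view"][:3,3])@s["mtx"].T
    return q[:,:2]/q[:,2:]
def blobs(m,amin):
    n,l,st,c=cv2.connectedComponentsWithStats(m.astype(np.uint8))
    return [(c[i],np.argwhere(l==i)[:,::-1]) for i in range(1,n) if st[i,4]>=amin]
E
python3 - <<'E'
from h import *
s=dict(np.load("top.npz")); im=s["image"]; hsv=cv2.cvtColor(im,cv2.COLOR_RGB2HSV)
H,S,V=[hsv[...,i].astype(int) for i in range(3)]
def roi(m,x0,y0,x1,y1):
    o=np.zeros_like(m); f=.7; a=[int(v*f) for v in (x0,y0,x1,y1)]; o[a[1]:a[3],a[0]:a[2]]=m[a[1]:a[3],a[0]:a[2]]; return o
def rect(name,m,z,amin=15):
    for c,px in blobs(m,amin):
        w=ray(s,px,z)[:,:2].astype(np.float32); b=cv2.minAreaRect(w*1000)
        d=w-w.mean(0); u=np.linalg.svd(d,full_matrices=False)[2][0]
        print(name,(c/.7).round(),len(px),"ctr",np.round(b[0],1),"size",np.round(b[1],1),"axis deg from y",round(float(np.degrees(np.arctan2(-u[0]*np.sign(u[1]),abs(u[1])))),2))
rect("leaf",roi((S<60)&(V>150),225,305,390,350),.068)
rect("rack",roi((V<135)&(S>100)|((S<60)&(V>120)),215,300,366,355),.03,300)
rect("screwm",roi((V>90),400,250,550,325),.05,300)
rect("tray",roi((S<60)&(V>60),570,335,650,425),.025,200)
E
```

```text
leaf [249. 319.] 84 ctr [516.2 304.4] size [10.5 54.5] axis deg from y -1.43
leaf [269. 321.] 16 ctr [513.1 268.1] size [8.1 7.7] axis deg from y -52.56
leaf [303. 323.] 102 ctr [510.8 207.1] size [67.9 11.4] axis deg from y -3.11
leaf [352. 326.] 104 ctr [506.6 118.3] size [69.8 11.4] axis deg from y -2.6
rack [293. 327.] 1547 ctr [502.8 225.9] size [260.6  66.5] axis deg from y -3.06
screwm [474. 289.] 1547 ctr [ 586.2 -102.3] size [220.1  63.2] axis deg from y -12.24
tray [608. 380.] 2309 ctr [ 425.2 -350.9] size [111.9 140.2] axis deg from y 87.41
```

```bash
python3 - <<'E'
from h import *
from bench import r
def snap(n,f):
    s=r.snapshot(n); np.savez(f+".npz",**s); cv2.imwrite(f"pics/{f}.png",cv2.cvtColor(s["image"],cv2.COLOR_RGB2BGR))
    v=s["view"]; print(f,"cam off",(-v[:3,:3].T@v[:3,3]-r.get_position()).round(3),"fwd",v[2,:3].round(2))
def down(deg): return [np.pi,0,np.radians(deg)]
print(r.get_tool_rot())
for d in (78-180,78): print(d,r.solve_ik([.586,-.102,.3],down(d)),r.solve_ik([.511,.207,.3],down(d)))
d=78
r.goto([.54,-.102,.30],down(d)); snap("wrist","w_screw"); print(r.get_clock(),r.get_q())
r.goto([.47,.207,.30],down(87)); snap("wrist","w_rack"); print(r.get_clock(),r.get_force())
E
python3 -c "
import cv2,numpy as np
cv2.imwrite('pics/w01.png',cv2.resize(np.vstack([cv2.imread('pics/w_screw.png'),cv2.imread('pics/w_rack.png')])[:, :],(400*1,600)))"
```

```text
[-3.13992392e+00 -1.35862905e-04  3.28766076e-01]
-102 None [ 0.29188539 -0.02108473  1.49837668  0.          1.6643007  -2.64026776]
78 [-0.25851928  0.09726193  1.3770441   0.          1.66728662 -0.04907977] [ 2.91885386e-01 -2.10847288e-02  1.49837668e+00 -4.44089210e-16
  1.66430070e+00  5.01324896e-01]
w_screw cam off [0.017 0.079 0.166] fwd [-0.06 -0.28 -0.96]
2.25 [-2.81569399e-01 -2.56225341e-02  1.50330965e+00 -1.96546915e-04
  1.66429441e+00 -7.05481616e-02]
w_rack cam off [0.004 0.081 0.166] fwd [-0.02 -0.29 -0.96]
3.5083 [0.63420972 0.39935181 0.56662995]
```

View pics/w01.png

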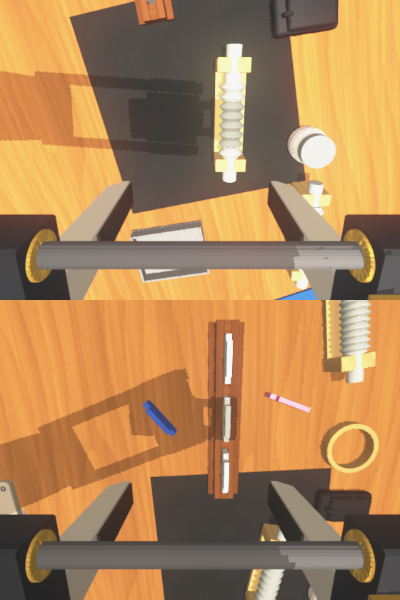

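The upper half shows the mat screw at about (232,112) with coarse ridges. The lower half shows the rack at (226,408) with its three leaves. Next: measuring both precisely.

Run:
```python
from h import *
def load(f):
    s=dict(np.load(f+".npz")); h=cv2.cvtColor(s["image"],cv2.COLOR_RGB2HSV).astype(int); return s,h[...,0],h[...,1],h[...,2]
def box(m,c,hw,hh):
    o=np.zeros_like(m); a,b=c; o[max(0,b-hh):b+hh,max(0,a-hw):a+hw]=m[max(0,b-hh):b+hh,max(0,a-hw):a+hw]; return o
def rect(s,n,m,z,amin):
    for c,px in blobs(m,amin):
        w=ray(s,px,z)[:,:2]; b=cv2.minAreaRect((w*1000).astype(np.float32)); d=w-w.mean(0); u=np.linalg.svd(d,full_matrices=False)[2][0]
        print(n,c.round(),len(px),"ctr",np.round(b[0],1),"mean",(w.mean(0)*1000).round(1),"size",np.round(b[1],1),"yaw",round(float(np.degrees(np.arctan(-u[0]/u[1]))),2))
s,H,S,V=load("w_screw")
c=proj(s,[[.586,-.102,.05]])[0].astype(int); print("proj",c)
metal=box((S<70)&(V>110),c,50,130)
rect(s,"screw metal",metal,.045,200)
rect(s,"blocks z56",box((S>=70)&(H>12)&(H<32)&(V>200),c,45,130),.056,60)
s2,H2,S2,V2=load("w_rack")
c2=proj(s2,[[.511,.207,.03]])[0].astype(int); print("proj",c2)
rect(s2,"leaf",box((S2<70)&(V2>120),c2,25,150),.068,60)
rect(s2,"rack",box((V2<150)|((S2<70)),c2,30,150),.03,800)
ims=[]
for t,cc in((s,c),(s2,c2)):
    i=cv2.copyMakeBorder(t["image"],100,100,100,100,0)
    ims.append(cv2.resize(i[cc[1]-30:cc[1]+230,cc[0]+30:cc[0]+170],(323,600),interpolation=cv2.INTER_CUBIC))
cv2.imwrite("pics/crop1.png",cv2.cvtColor(np.hstack(ims),cv2.COLOR_RGB2BGR))
```

```text
proj [320 163]
screw metal [325. 155.] 5791 ctr [ 591.1 -106.1] mean [592.5 -96.5] size [222.1  50.9] yaw -12.94
blocks z56 [306. 152.] 994 ctr [576.2 -83.5] mean [571.9 -86.5] size [145.   20.1] yaw -13.39
blocks z56 [345.  94.] 147 ctr [620.6 -39.6] mean [624.  -33.9] size [40.5 17.8] yaw -11.52
blocks z56 [305. 231.] 72 ctr [ 557.4 -176.9] mean [ 554.1 -175. ] size [21.2 17.4] yaw -24.71
blocks z56 [337. 231.] 170 ctr [ 588.8 -183.6] mean [ 590.7 -183.3] size [21.2 18.8] yaw 10.34
blocks z56 [326. 282.] 1752 ctr [ 559.9 -239.8] mean [ 566.4 -246.1] size [ 36.4 109.8] yaw 84.33
proj [314 166]
leaf [319.  82.] 794 ctr [514.6 299.6] mean [514.7 300.4] size [67.1 12.1] yaw -3.05
leaf [317. 166.] 641 ctr [510.6 213.5] mean [510.4 214.2] size [68.8 10.9] yaw -1.97
leaf [315. 239.] 568 ctr [506.3 130.3] mean [506.3 130.1] size [74.9 11.6] yaw -1.3
rack [312. 228.] 5921 ctr [513.1 180.1] mean [506.  125.8] size [346.9  79.1] yaw 0.04
rack [318.  82.] 891 ctr [517.3 299.3] mean [517.8 301.5] size [76.8 15.5] yaw -3.04
```

View pics/crop1.png

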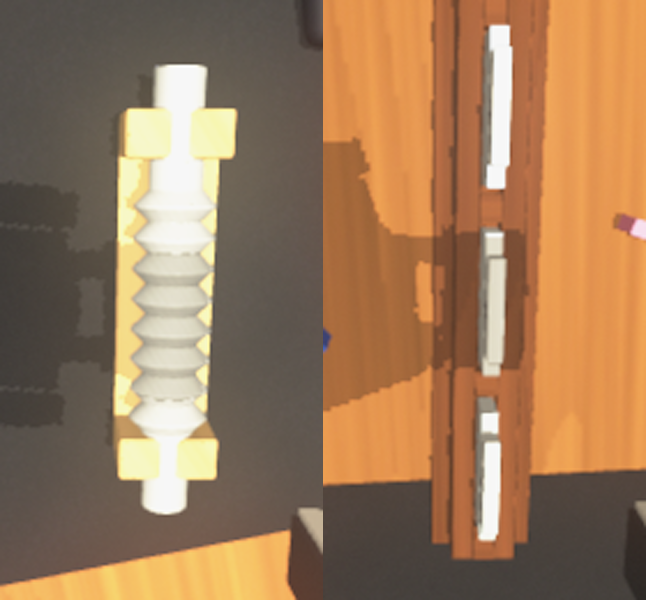

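Eight crests over the 125 mm thread means the mat screw's pitch is about 15 mm. I'll grasp the nearest leaf and hold it up to the side camera to check its teeth.

```bash
cat >> h.py <<'E'
from bench import r
def down(deg): return [np.pi,0,np.radians(deg)]
PL={0:(.5063,.118),1:(.5107,.207),2:(.5150,.297)}
ZG=.036
def snap(n,f):
    s=r.snapshot(n); np.savez(f+".npz",**s); return s
def pick(i):
    x,y=PL[i]; r.move_gripper(.4,45)
    r.goto([x,y,.12],down(87)); r.servo_line([x,y,ZG],velocity=.15)
    r.move_gripper(0,45); print("width mm",r.get_grip_width()*93,"ff",r.get_finger_force())
    r.servo_line([x,y,.11],velocity=.15); print("F",r.get_force().round(2),"t",r.get_clock())
def show(f):
    r.goto([.38,.40,.39],down(24)); r.pause(.1); s=snap("side",f)
    c=proj(s,r.get_position())[0].astype(int); a,b=max(0,c[0]-70),max(0,c[1]-40)
    cv2.imwrite(f"pics/{f}.png",cv2.cvtColor(cv2.resize(s["image"][b:b+105,a:a+140],(800,600),interpolation=cv2.INTER_CUBIC),cv2.COLOR_RGB2BGR))
E
python3 - <<'E'
from h import *
s=dict(np.load("w_screw.npz"))
f=lambda x,y:(x*.43333+250,y*.43333+33)
b=ray(s,[f(178.5,132),f(167,459)],.056); print("blocks",b.round(4),"len",np.linalg.norm(b[0]-b[1]),"mid",b.mean(0))
e=ray(s,[f(181,80),f(164,500)],.052); print("shaft",e.round(4),e.mean(0))
for p in(b,e): d=p[0]-p[1]; print("yaw",np.degrees(np.arctan2(-d[0],d[1])))
cr=ray(s,[f(173,y) for y in(207,237,268,299,328,358,387,416)],.045); print("crest y",cr[:,1].round(4),np.diff(np.linalg.norm(cr-cr[0],axis=1)).round(4))
pick(0); show("l0"); print(r.get_clock())
E
```

```text
blocks [[ 0.6065 -0.0262  0.056 ]
 [ 0.5735 -0.1808  0.056 ]] len 0.15803052523943822 mid [ 0.58999466 -0.10348689  0.056     ]
shaft [[ 0.612  -0.0045  0.052 ]
 [ 0.5681 -0.2043  0.052 ]] [ 0.59003612 -0.10438143  0.052     ]
yaw -12.069850156331128
yaw -12.38189588775786
crest y [-0.0594 -0.0733 -0.088  -0.1029 -0.1173 -0.1324 -0.1473 -0.1625] [0.0141 0.0149 0.0152 0.0145 0.0153 0.0151 0.0154]
width mm 7.8843207294527335 ff 45.00010281801224
F [ 1.08 -0.42 -1.79] t 7.2917
8.9833
```

View pics/l0.png

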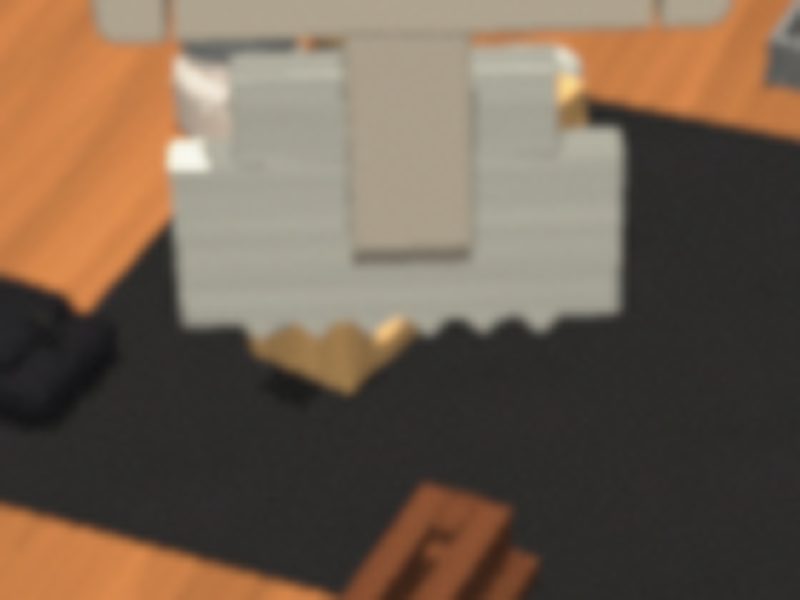

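The first leaf's teeth sit about 58 px apart where 70 mm spans 445 px, so its pitch is 9 mm and it doesn't fit. I'll return it and look at the next one.

```bash
cat >> h.py <<'E'
def putback(i):
    x,y=PL[i]; r.goto([x,y,.09],down(87)); r.servo_line([x,y,.045],velocity=.15)
    z=.045
    while z>ZG+.0001 and r.get_force()[2]<6:
        z-=.003; r.servo_line([x,y,z],velocity=.05)
    print("put z",r.get_position()[2],"F",r.get_force().round(2)); r.move_gripper(.25)
    r.servo_line([x,y,.10],velocity=.2)
E
python3 - <<'E'
from h import *
putback(0); pick(1); show("l1"); print(r.get_clock())
E
```

```text
put z 0.03638671361872099 F [ 0.52 -0.04  2.49]
width mm 7.708890700338577 ff 45.00026822090149
F [ 0.24 -0.51 -0.71] t 15.625
17.1417
```

View pics/l1.png

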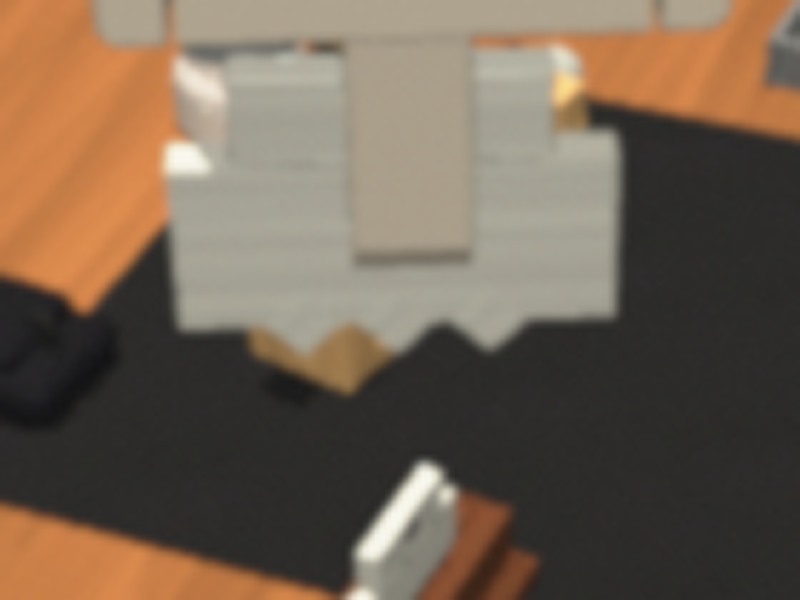

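The second leaf's tips are at x = 300, 393 and 490, about 95 px or 15 mm apart, so it should match. Now I'll feel for the valley on the screw.

```bash
cat >> h.py <<'E'
C=np.array([.590,-.104]); YAW=90-12.2; U=np.array([np.sin(np.radians(12.2)),np.cos(np.radians(12.2))])
ZH=ZG+.043
def at(s,z): return [*(C+U*s),z]
def probe(s,F0,lim=3.,zmin=ZH-.002):
    z=r.get_position()[2]
    while z>zmin:
        z-=.0005; r.servo_line(at(s,z),velocity=.02); F=r.get_force()-F0
        if F[2]>lim: break
    p=r.get_position()
    print(f"s {s*1e3:.1f} gap {(p[2]-ZH)*1e3:.2f} cmdgap {(z-ZH)*1e3:.2f} along {F[:2]@U:.2f} Fz {F[2]:.2f} t {r.get_clock():.2f}")
    return p[2]-ZH,F[:2]@U
E
python3 - <<'E'
from h import *
s=-.0083
r.goto(at(s,.13),down(YAW)); r.servo_line(at(s,.089),velocity=.1); r.pause(.2); F0=r.get_force(); print(F0,r.get_clock())
for k in range(4):
    g,f=probe(s,F0)
    if g<.0008: r.pause(.6); print("home",r.get_position()-at(0,ZH),r.get_force()-F0); break
    r.servo_line(at(s,r.get_position()[2]+.003),velocity=.05); s+=np.sign(f)*g
    r.servo_line(at(s,r.get_position()[2]),velocity=.05)
E
```

```text
[-0.44203285 -0.6916237  -0.86082257] 20.0833
s -8.3 gap 0.37 cmdgap 0.00 along 0.45 Fz 4.44 t 25.58
home [-0.00157003 -0.0081697   0.00032229] [-1.97897312  1.27535489  5.6338412 ]
```

It's fully home at 0.3 mm with about 5 N. I'll shift it slightly across the axis as insurance on the lateral offset, then take it to the tray.

Run:
```python
from h import *
p=r.get_position(); N=np.array([U[1],-U[0],0]); zc=at(0,ZH)[2]
for d in(-.003,.003):
    r.servo_line([*(at(-.0083,zc)+N*d)],velocity=.03); r.pause(.4); print(d,r.get_position()[2]-ZH,r.get_force().round(2))
r.servo_line(at(-.0083,.14),velocity=.15)
T=[.425,-.351]
r.goto([*T,.12],down(-3)); r.servo_line([*T,.0295],velocity=.12); print(r.get_force(),r.get_clock())
r.move_gripper(.5); r.servo_line([*T,.16],velocity=.2)
r.goto([.35,-.45,.25],down(0))
s=snap("top","fin"); print(r.get_clock())
i=s["image"][190:310,140:470]; cv2.imwrite("pics/fin.png",cv2.cvtColor(cv2.resize(i,(800,291),interpolation=cv2.INTER_CUBIC),cv2.COLOR_RGB2BGR))
```

```text
-0.003 0.0003003167266487361 [ 2.01 -0.46  4.93]
0.003 0.00019989485737220702 [-3.7   1.08  7.79]
[ 0.16602834 -0.50954658 -0.99100124] 30.1583
32.4667
```

View pics/fin.png

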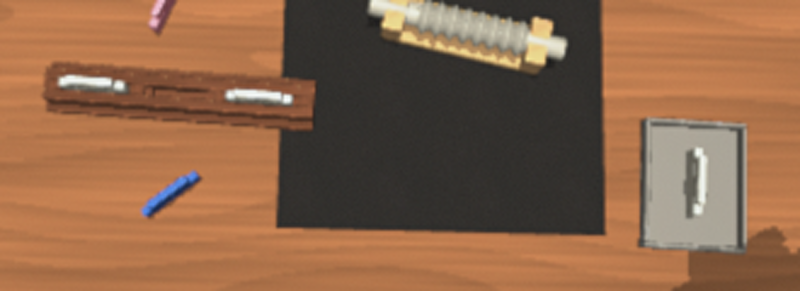

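The fitting leaf is in the tray at (697,182), and the other two stand in the rack at (92,84) and (258,97). The robot is clear, so I'm handing in.

```bash
python3 -c "
from bench import r
print(r.job_done())"
```

```text
the job is handed in; nothing more can be done
None
```

The job is handed in at about 32 s, verdict not shown: the 15 mm leaf (middle of the rack) went fully home on the mat screw at 5–8 N and is now in the tray. The other two stand in the rack; I picked the leaf by its teeth on camera, so only that one was tried on the screw.

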